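Close the board carrier and hold it up to the inspection camera

ROBOT

A 6-joint arm with a two-finger parallel gripper is mounted at the origin on a cart in front of the work surface, level with it; the furniture and walls round the work are solid. World frame = base frame: x ahead of the robot, y to its left, z up, the work surface at z = 0. Lengths are in m, angles in rad, forces in N, time in s.
With the tool pointing down it reaches from about 0.3 to 0.85 m from the base axis. Payload 5.4 kg.
Tool frame: the origin (TCP) lies at the very end of the fingers, on their centre line; the grasp point (between the pads) lies 19 mm behind it; z points along the fingers, y is the direction in which the jaws open and shut (so a half turn about z gives the same grasp; the last joint's range is limited). The gripper opens to 85 mm and grips with 20 to 120 N. Pads are 22 mm wide; open, the fingers measure 114 mm over their backs; the gripper's body (76 mm by 85 mm) begins 54 mm behind the grasp point. The pads swing forward as they close: fully open they stand 13 mm farther back than shut.
Start: joints at [-1.391, 0.158, 1.597, -0, 1.386, -0.21], TCP at [0.218, -0.532, 0.231] pointing down, gripper open.
Joint ranges: [-2.91, 2.91], [-0.94, 2.29], [0.18, 2.7], [-1.29, 4.43], [0.17, 2.64], [-3, 3]. Speed limits (rad/s): [2.57, 2.57, 3.14, 3.14, 3.14, 3.14].

INTERFACE

Orientations are given as a unit quaternion [w, x, y, z].
In Python, from bench import manip gives the robot as it stands.
- The arm moves only by the tool arm_command, never from a script. Its arguments are lists of equal length, an entry for each row: "delta_pos": the shift along the world's x, y, z normalised to -1 to 1, where 1 is 800 mm, a list of three; "dr": the turn, a rotation vector about the world's x, y, z normalised to -1 to 1, where 1 is 180 degrees, a list of three. In form: {"delta_pos": [[x, y, z], ...], "dr": [[rx, ry, rz], ...]}. A call has 1 to 20 rows; each row is the pose to reach, as a shift and turn from the pose commanded when the call began, turning the shorter way round; what a row does not reach only later rows make up. A row lasts 1/8 s, in which the tool goes at most 62.5 mm and 10.7 degrees, less where a joint would pass 70% of its speed; a pose out of reach is approached as far as the arm can. A call with a number of a shift or a turn outside -1 to 1 is refused whole. A call with a gripper value outside its range is refused whole. "fingers" is the finger opening in mm, from 0 to 85.4, set as the call begins (left out, the last holds). The fingers move at their own pace and stop on an object; "grip_force" is the grip in N (left out, the last holds). Time passes only in rows, so rows that repeat a pose let the fingers close. It gives the time, the measured TCP pose, the force and the opening at its end, in the units of the state.
- manip.get_state(): the state, without advancing time (a new reading comes with each control period).
- manip.grab_frame(name): name is "scene" or "top" or "wrist"; returns the picture (480x640x3 uint8, blue, green, red); there is no depth.
- manip.get_calibration(name): a dict with "mtx" (3x3 intrinsics, pixels), "xyz" and "rotation" of the camera in the world; the wrist camera has in their place "tool_from_camera" (4x4, takes a point from camera to tool coordinates, whose origin is the TCP and whose axes are the flange's). Camera axes: x right, y up, looking along -z (the intrinsics and any distortion apply to the point x, -y, -z); pixel columns grow to the right and rows downward; lengths in m; the calibration is good to about 2 mm. A picture is of the moment at which its call begins: read the wrist's pose just before it. get_calibration takes no time and is no camera call.
- manip.close_job(): hands the job in, once; it reports no verdict.
Trained networks look in the newest picture that a camera, given by its name, has taken for a name from the list of things; names that differ only in an ending like _2 or _b are one class to them, and where a whole thing is asked for, a point or a joint stands for the part that bears it (a point fixed in the world has none). Each returns a list of dicts, best first, with "p" (0 to 1); they miss things now and then, are a little off and sometimes report something else, mostly with a low value. They report only what shows in the picture. A call takes as long as a camera call. They do not tell look-alikes from the thing itself.
- manip.outline_of(camera, thing): "pixels" (480x640 bool, what is visible of it) and "position" ([column, row] in pixels, amid what is visible of it).
- manip.landmark_of(camera, thing): "position" ([column, row] in pixels: a listed point, or the origin of a listed thing).
The state is a dict: "time": time; "joints": joint angles; "joint_velocities": joint speeds; "joint_torque": joint torques, N m; "tool_pos": TCP position; "eef_rot": TCP orientation; "force": force on the tool from outside, world axes, zero at the start; "wrist_torque": the same for the moment, N m; "grip_width": opening from 0.0 (shut) to 1.0 (fully open).
Only numpy, scipy, OpenCV 4.12 (cv2) and the standard library are available. Lean on these libraries where they do the work, as an engineer would, in place of code of your own. Each camera call takes 0.05 s, during which the arm holds its last target. There are 200 camera calls.

TASK

The small green board is loaded in the hand carrier, which lies in its nest with its blue hold-down frame standing open. Swing the frame fully down over the board, so that it cannot slip out, while the carrier is still in the nest; then lift the carrier out by its black handle and hold the board up to the inspection camera: component side to the lens, centred on the lens axis, square to it and 130 mm in front of the lens (any way round about that axis). Do not touch the camera or its stand, leave the other things on the bench where they are, and finish while still holding the carrier there, motionless.

Things in the scene. Friction and masses are not known exactly. Their poses are not given: they have to be found in the camera images.
- nest: Loading nest, fixed: aluminium base 134 x 118 x 10 mm, two white blocks whose tops, 40 mm above the bench, carry the carrier; lips 6 mm high locate it with 1.5 mm play, so it comes out straight up. Origin: centre of its underside on the bench; z up; the carrier's handle sticks out to its -x.
- carrier: Loose aluminium hand carrier, 0.22 kg with frame and board: tray 100 (x) x 92 (y) mm, 12 mm high, board in its pocket. Origin: centre of the tray's underside, 40 mm above the bench in the nest; z out of the open side. Along -x a black straight handle, flat-sided, 14 mm wide (y), z 0 to 20 mm, x -60 to -164 mm; a shoe 34 mm wide joins it at x -47 to -69 mm.
- frame (a joint): Angle (rad) of the blue hold-down frame: 0 = flat down on the tray, 1.57 = upright, 2.1 = end stop. Hinge along carrier x at carrier y +42, z 12.5 mm; closed, it reaches toward -y. Friction hinge (0.035 N m), stays where left. Flat open ring, 35 g, 100 mm along the hinge, 4 mm thick, 4 to 81 mm from the axis, with a lip to 91 mm; its free bar is solid 70 to 91 mm from the axis at mid length.
- frame_lip (a point): Centre of the black finger lip (40 mm along the hinge, 13 mm wide, 9 mm thick) in the middle of the frame's free edge, 84.5 mm from the hinge axis, at carrier x = 0. Its axes turn with the frame and equal the carrier's when closed.
- handle_grip (a point): Point in the middle of the black handle's cross-section, at carrier (-125, 0, 10) mm: a good place to grip, fingers closing across carrier y. Axes as the carrier's.
- board: Loose small green circuit board 60 x 85 mm with nylon standoffs, lying in the carrier's pocket, its long side along the carrier's x; 0.03 to 0.06 kg. Origin: centre of its underside between the standoffs' feet; z out of the component side.
- board_face (a point): Centre of the board's upper (component) face, 8 mm above the board's origin, 11 mm above the carrier's underside. This is the point to bring before the lens.
- lens (a point): Centre of the inspection camera's front glass; z = viewing axis, pointing out of the lens (obliquely down, toward the robot; 20 to 35 degrees off vertical, varies). Round it a ring light 68 mm across, its white face level with the glass; the blue camera body, 44 mm square, ends 106 mm behind the glass.
- camera_stand: Fixed stand of the inspection camera, not to be touched: grey base plate 150 x 130 x 16 mm (x -110 to +40, y +-65 mm), steel column 18 mm across, 432 mm high. Origin: foot of the column on the bench; the camera hangs in a fork 70 mm from the column toward -x, 398 mm up, and looks to that side.
- big_board: Bystander: large green circuit board 90 x 140 x 27 mm with blue parts, loose on the bench. Origin: centre of its underside.
- side_cutters: Bystander: side cutters with teal grips, 46 x 141 x 12 mm, loose. Origin: centre of the underside.
- blue_driver: Bystander: screwdriver with blue handle, 18 x 144 x 15 mm, loose. Origin: centre of the underside.
- solder_reel: Bystander: grey reel of solder wire, 54 mm across, 43 mm high, loose. Origin: centre of the underside.
- flux_bottle: Bystander: white bottle with red cap, 38 mm across, 83 mm high, loose. Origin: centre of the underside.
- tweezers: Bystander: steel tweezers, 13 x 117 x 10 mm, loose. Origin: centre of the underside.
Mind the look-alikes: they are no part of the job. What is shaped like the board but orange or red is not meant.

How it is judged:
On the way, in this order (a step that is already met when the one before it is completed fails the run):
1. the hold-down frame is fully down on the board while the carrier sits in its nest (value of joint frame below 0.06 rad and z of carrier in the frame of nest below 0.046 m and horizontal distance between carrier and nest below 0.02 m and z of board_face in the frame of carrier between 0.007 and 0.017 m and x of board_face in the frame of carrier between -0.005 and 0.005 m and y of board_face in the frame of carrier between -0.005 and 0.005 m), for 0.2 s.
2. the carrier is lifted clear of the nest with the frame shut (height (world z) of carrier above 0.09 m and value of joint frame below 0.08 rad and contact force between carrier and nest below 0.05 N), for 0.1 s.
At the end, for the whole second after the job is handed in: Gripper still holds the carrier, motionless, over 100 mm up, frame shut (under 0.08 rad), board in its pocket; centre of the board face within +-15 mm of the lens axis (lens x and y) and 130 +-15 mm in front of the lens, square to the axis within 8 degrees, component side to the lens (x of board_face in the frame of lens between -0.015 and 0.015 m and y of board_face in the frame of lens between -0.015 and 0.015 m and z of board_face in the frame of lens between 0.115 and 0.145 m and angle between the z axis of carrier and the z axis of lens, either way round below 0.14 rad and angle between carrier's own z axis and vertical below 1.2 rad and value of joint frame below 0.08 rad and height (world z) of carrier above 0.1 m and contact force between the fingers and carrier above 1 N and contact force between carrier and nest below 0.05 N and linear speed of carrier below 0.02 m/s and angular speed of carrier below 0.15 rad/s and z of board_face in the frame of carrier between 0.007 and 0.017 m and x of board_face in the frame of carrier between -0.005 and 0.005 m and y of board_face in the frame of carrier between -0.005 and 0.005 m); the arm keeps its last pose, push and grip.
It fails at once if a bystander on the bench is moved (more than 20 mm) (distance of any of big_board, side_cutters, blue_driver, solder_reel, flux_bottle, tweezers from where it was at the start of the episode above 0.02 m).
It fails at once if the camera or its stand is touched or shifted (contact force between camera_stand and anything else above 1 N or distance of lens from where it was at the start of the episode above 0.008 m).
It also fails if it takes over 48 s, if anything falls off the work surface, if the arm or the gripper's body presses on something with over 40 N, if the wrist force passes 120 N, or if a joint passes its speed limit or range.

## Working session

There is one attempt and no reset: what is moved stays moved. The work goes in short steps, Python scripts to look and compute and a tool call to move; the robot and the scene stay as the last step left them, time stands still between calls to the robot, and variables do not carry over. Pictures are saved under pics/ and viewed, about 8 in all and at most 12, crops included, and the job is handed in when it is done.

Besides the shell and the picture viewer there is one more tool, called after ">>>" in YAML: its name, and indented under it one key for each argument. arm_command: Moves the arm, as the interface text tells. Its arguments: {"type":"object","properties":{"delta_pos":{"type":"array"},"dr":{"type":"array"},"fingers":{"type":"number"},"grip_force":{"type":"number"}},"required":["delta_pos","dr"]}

```bash
mkdir -p pics; ls; python3 - <<'E'
from bench import manip
import cv2,numpy as np
s=manip.get_state(); print(s['time'],s['tool_pos'],s['eef_rot'],s['grip_width'])
a=manip.grab_frame("scene");b=manip.grab_frame("top")
cv2.imwrite('pics/scene.png',a);cv2.imwrite('pics/top.png',b)
for c in("scene","top","wrist"):
    print(c,manip.get_calibration(c))
for c in("scene","top"):
  for t in("nest","carrier","frame_lip","handle_grip","board_face","lens","camera_stand","board"):
    print(c,t,[(np.round(d['position'],1),round(d['p'],2)) for d in manip.landmark_of(c,t)][:3])
E
```

```text
pics
0.0 [ 0.21839577 -0.53127236  0.2303301 ] [-9.14945989e-04  9.81066850e-01  1.93667237e-01  2.45867781e-05] 1.0009295932860724
scene {'mtx': array([[438.1669786 ,   0.        , 318.72973737],
       [  0.        , 438.1669786 , 244.19776341],
       [  0.        ,   0.        ,   1.        ]]), 'xyz': array([-0.40243245,  0.60922711,  0.78773121]), 'rotation': array([-0.40040306, -0.24048081,  0.46735038,  0.75061974])}
top {'mtx': array([[561.09977858,   0.        , 316.69290077],
       [  0.        , 561.09977858, 240.24868432],
       [  0.        ,   0.        ,   1.        ]]), 'xyz': array([ 0.27371125, -0.01982585,  1.71563285]), 'rotation': array([ 0.71146748,  0.05941763, -0.0675828 , -0.69693338])}
wrist {'mtx': array([[421.56944958,   0.        , 321.80429843],
       [  0.        , 421.56944958, 244.92074485],
       [  0.        ,   0.        ,   1.        ]]), 'tool_from_camera': array([[ 1.61044494e-05,  9.64460980e-01,  2.64225315e-01,
         6.60023215e-02],
       [ 9.99999862e-01,  1.22978338e-04, -5.09838564e-04,
        -6.88005652e-04],
       [-5.242133
[... 526 characters left out ...]
[(array([324.3, 195.6]), 0.86)]
scene camera_stand [(array([307.6, 273.2]), 0.87)]
scene board [(array([224. , 333.2]), 0.77), (array([268.6, 301.8]), 0.65), (array([244.7, 358.9]), 0.64)]
top nest [(array([271.2, 240.5]), 0.94)]
top carrier [(array([272.3, 237.5]), 0.86)]
top frame_lip [(array([241.8, 226.6]), 0.61)]
top handle_grip [(array([263.1, 276.3]), 0.77)]
top board_face [(array([225.7, 238.9]), 0.9), (array([271.6, 233.2]), 0.76), (array([220.7, 282.8]), 0.58)]
top lens [(array([345.5, 213.3]), 0.95)]
top camera_stand [(array([343.1, 206. ]), 0.78), (array([246.4, 226.5]), 0.75)]
top board [(array([223.1, 238.8]), 0.93), (array([270.6, 235.2]), 0.91), (array([220.1, 283.4]), 0.57)]
```

View pics/scene.png

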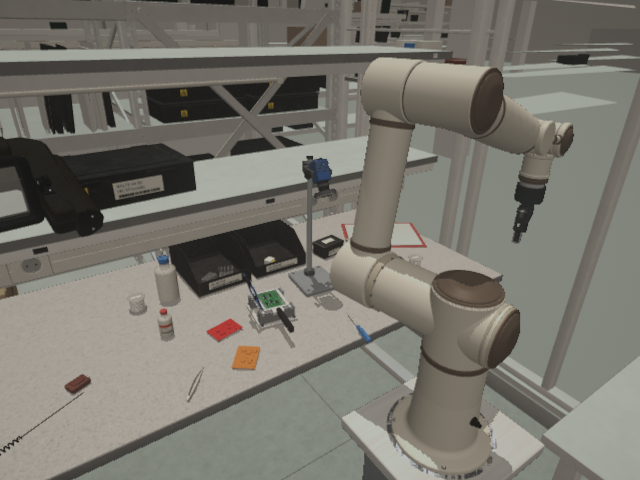

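View pics/top.png

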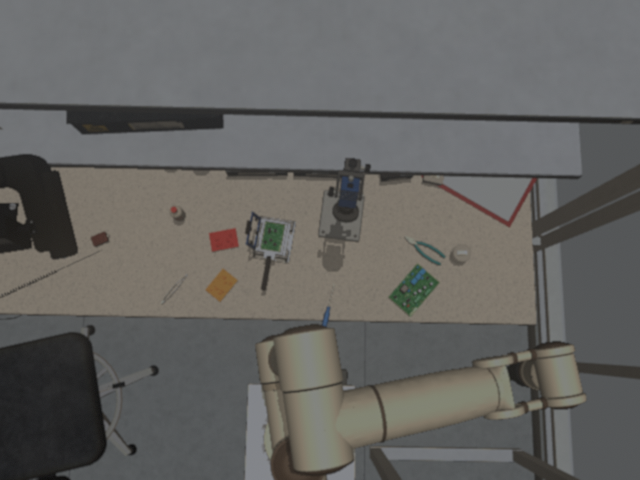

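```bash
cat > h.py <<'E'
from bench import manip
import cv2,numpy as np
from scipy.spatial.transform import Rotation as R
from scipy.optimize import least_squares
def rot(q): q=np.asarray(q,float); return R.from_quat([q[1],q[2],q[3],q[0]])
def cam(n,s=None):
    c=manip.get_calibration(n)
    if n=='wrist':
        s=s or manip.get_state(); T=np.array(c['tool_from_camera']); Rt=rot(s['eef_rot']).as_matrix()
        return c['mtx'],s['tool_pos']+Rt@T[:3,3],Rt@T[:3,:3]
    return c['mtx'],np.array(c['xyz']),rot(c['rotation']).as_matrix()
def proj(c,P):
    K,t,M=c; p=(np.atleast_2d(P)-t)@M; p=p*[1,-1,-1]; q=p@K.T; return q[:,:2]/q[:,2:]
def ray(c,uv):
    K,t,M=c; d=np.linalg.solve(K,[uv[0],uv[1],1])*[1,-1,-1]; d=M@d; return t,d/np.linalg.norm(d)
def tri(obs):
    A=np.zeros((3,3));b=np.zeros(3);
    for c,uv in obs:
        t,d=ray(c,uv);Q=np.eye(3)-np.outer(d,d);A+=Q;b+=Q@t
    P=np.linalg.solve(A,b); return P,[np.round(proj(c,P)[0]-uv,1) for c,uv in obs]
def atz(c,uv,z):
    t,d=ray(c,uv); return t+d*(z-t[2])/d[2]
E
python3 - <<'E'
from h import *
S,T=cam('scene'),cam('top')
for n,a,b in[("nest",(268.7,313.9),(271.2,240.5)),("carrier",(273.1,302.4),(272.3,237.5)),("lip",(246.1,283.2),(241.8,226.6)),("grip",(288.3,321.3),(263.1,276.3)),("face",(272.4,301.1),(271.6,233.2)),("lens",(324.3,195.6),(345.5,213.3)),("stand",(307.6,273.2),(343.1,206))]:
    print(n,*tri([(S,a),(T,b)]))
E
```

```text
nest [ 0.58318337  0.10610262 -0.00108085] [array([0.6, 0.1]), array([-0.5, -0.3])]
carrier [0.58235802 0.09581439 0.03837974] [array([-1.2, -0.2]), array([0.9, 0.7])]
lip [0.59460381 0.17614501 0.12742839] [array([-2.1, -0.3]), array([1.8, 1.2])]
grip [0.46067175 0.11678437 0.05278977] [array([-1.9, -0.3]), array([1.4, 1.1])]
face [0.59387325 0.09569302 0.03714046] [array([-2.2, -0.3]), array([1.8, 1.3])]
lens [ 0.59707499 -0.10297563  0.33487808] [array([0.8, 0.1]), array([-0.7, -0.6])]
stand [ 0.69626459 -0.11251495  0.0163596 ] [array([1.5, 0.2]), array([-1.3, -1. ])]
```

The scene picture shows the carrier with the green board at about (270,300) and its blue frame leaning open at (250,285). The black handle ends at (288,322), and the inspection camera is at (320,175). In the top view the carrier is at (272,237), the handle at (265,275) and the camera at (347,190).

The look-alikes are the red board at scene (225,330) / top (224,239) and the orange one at scene (246,357) / top (221,284). Only the green one lies in the carrier, so that is the one meant. I'll move the wrist camera over it to confirm.

>>> arm_command:
  delta_pos:
    - [0.165,0.539,0.0875]
    - [0.165,0.539,0.0875]
    - [0.165,0.539,0.0875]
    - [0.165,0.539,0.0875]
    - [0.165,0.539,0.0875]
    - [0.165,0.539,0.0875]
    - [0.165,0.539,0.0875]
    - [0.165,0.539,0.0875]
    - [0.165,0.539,0.0875]
    - [0.165,0.539,0.0875]
    - [0.378,0.789,0.0625]
    - [0.378,0.789,0.0625]
    - [0.378,0.789,0.0625]
    - [0.378,0.789,0.0625]
    - [0.378,0.789,0.0625]
    - [0.378,0.789,0.0625]
    - [0.378,0.789,0.0625]
  dr:
    - [0,0,-0.165]
    - [0,0,-0.165]
    - [0,0,-0.165]
    - [0,0,-0.165]
    - [0,0,-0.165]
    - [0,0,-0.165]
    - [0,0,-0.165]
    - [0,0,-0.165]
    - [0,0,-0.165]
    - [0,0,-0.165]
    - [0,0,-0.165]
    - [0,0,-0.165]
    - [0,0,-0.165]
    - [0,0,-0.165]
    - [0,0,-0.165]
    - [0,0,-0.165]
    - [0,0,-0.165]
  fingers: 0

```text
time: 3.02
tool_pos: [0.5206, 0.0977, 0.2815]
eef_rot: [0.0, 0.998, -0.065, 0.0]
force: [0.5, 0.1, 0.0]
grip_width: -0.003
```

```bash
python3 - <<'E'
from h import *
s=manip.get_state();a=manip.grab_frame("wrist");cv2.imwrite('pics/w1.png',a);np.save('w1.npy',[*s['tool_pos'],*s['eef_rot']])
c=cam('wrist',s);print(s['time'],s['joints'])
for t,z in(("nest",0),("carrier",.04),("frame_lip",.127),("handle_grip",.05),("board_face",.051)):
    print(t,[(np.round(d['position'],1),round(d['p'],2),np.round(atz(c,d['position'],z),4)) for d in manip.landmark_of('wrist',t)][:3])
E
```

```text
3.025 [-4.25684809e-02  9.54102638e-03  1.65628203e+00 -5.19129194e-04
  1.47567243e+00  1.65903748e+00]
nest []
carrier []
frame_lip [(array([206.5, 130.5]), 0.88, array([0.5954, 0.1668, 0.127 ]))]
handle_grip [(array([313.8, 268.2]), 0.66, array([0.463 , 0.1126, 0.05  ]))]
board_face [(array([309.7, 132.3]), 0.71, array([0.5849, 0.0995, 0.051 ])), (array([184.4, 289.4]), 0.71, array([0.4584, 0.2365, 0.051 ])), (array([154.9, 155.3]), 0.61, array([0.5833, 0.2351, 0.051 ]))]
```

View pics/w1.png

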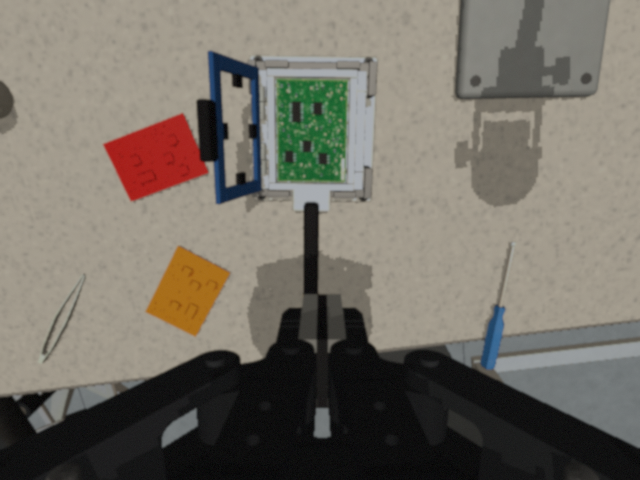

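The wrist view shows the green board in the carrier at about (311,131). The blue frame is open on its left, with the black lip at (207,130), and the handle runs from (311,205) to about (311,295). The red board at (155,157) and the orange one at (187,290) are the look-alikes: they lie loose on the bench, outside the carrier. This close view confirms the green board as the one meant.

Next I'll refine the carrier's pose and plan the arc for the frame.

```bash
python3 - <<'E'
from h import *
v=np.load('w1.npy');s=dict(tool_pos=v[:3],eef_rot=v[3:]);c=cam('wrist',s)
a=cv2.imread('pics/w1.png');h=cv2.cvtColor(a,cv2.COLOR_BGR2HSV)
m=cv2.inRange(h,(45,100,60),(80,255,255));m[:, :260]=0;m[200:]=0;m[:,380:]=0
m=cv2.morphologyEx(m,cv2.MORPH_CLOSE,np.ones((9,9)));n,l,st,ce=cv2.connectedComponentsWithStats(m);i=1+st[1:,4].argmax()
pts=np.argwhere(l==i)[:,::-1]
W=np.array([atz(c,p,.051) for p in pts])[:,:2].astype(np.float32)
r=cv2.minAreaRect(W*1000);print('board',r)
k=cv2.inRange(h,(0,0,0),(180,255,60));k[:205]=0;k[285:]=0;k[:,:295]=0;k[:,330:]=0
for y in(210,225,240,255,270,282):
    x=np.where(k[y]>0)[0]; print(y,x.min(),x.max(),[np.round(atz(c,(q,y),.06),4) for q in(x.mean(),)]) if len(x) else 0
# lip
T=cam('top');S=cam('scene')
print(tri([(c,(206.5,130.5)),(T,(241.8,226.6)),(S,(246.1,283.2))]))
print(tri([(c,(313.8,268.2)),(T,(263.1,276.3)),(S,(288.3,321.3))]))
print(tri([(c,(309.7,132.3)),(T,(271.6,233.2)),(S,(272.4,301.1))]))
E
```

```text
board ((585.4332275390625, 97.80047607421875), (57.36030960083008, 82.27837371826172), 81.07483673095703)
210 305 317 [array([0.5197, 0.1072, 0.06  ])]
225 305 317 [array([0.5064, 0.109 , 0.06  ])]
240 305 317 [array([0.4928, 0.1109, 0.06  ])]
255 304 317 [array([0.4791, 0.1133, 0.06  ])]
270 304 317 [array([0.465 , 0.1152, 0.06  ])]
282 304 317 [array([0.4535, 0.1168, 0.06  ])]
(array([0.59611151, 0.17306457, 0.12429214]), [array([-8.1,  0.1]), array([3. , 0.9]), array([-1.3,  0. ])])
(array([0.46228248, 0.11503668, 0.05051203]), [array([-2.5,  1.2]), array([2.1, 0.6]), array([-1.6, -0.1])])
(array([0.58877144, 0.09783889, 0.04180873]), [array([ 1.6, -4.9]), array([1. , 2.7]), array([-2.1, -0.6])])
```

>>> arm_command:
  delta_pos:
    - [0.103,0.143,0]
    - [0.103,0.143,0]
    - [0.103,0.143,0]
    - [0.103,0.143,-0.191]
    - [0.103,0.143,-0.191]
    - [0.103,0.143,-0.191]
    - [0.103,0.143,-0.191]
    - [0.0974,0.106,-0.191]
    - [0.094,0.085,-0.191]
    - [0.0912,0.0652,-0.191]
    - [0.089,0.051,-0.19]
    - [0.0871,0.038,-0.19]
    - [0.085,0.024,-0.195]
    - [0.0831,0.0109,-0.2006]
    - [0.0796,-0.012,-0.218]
    - [0.0771,-0.0288,-0.242]
    - [0.076,-0.0361,-0.265]
    - [0.076,-0.0361,-0.265]
  dr:
    - [0,0,-0.006]
    - [0,0,-0.006]
    - [0,0,-0.006]
    - [0,0,-0.006]
    - [0,0,-0.006]
    - [0,0,-0.006]
    - [0,0,-0.006]
    - [0,0,-0.006]
    - [0,0,-0.006]
    - [0,0,-0.006]
    - [0,0,-0.006]
    - [0,0,-0.006]
    - [0,0,-0.006]
    - [0,0,-0.006]
    - [0,0,-0.006]
    - [0,0,-0.006]
    - [0,0,-0.006]
    - [0,0,-0.006]
  fingers: 0

```text
time: 5.58
tool_pos: [0.5797, 0.07, 0.0668]
eef_rot: [0.0, 0.997, -0.074, -0.002]
force: [1.2, 1.0, 0.6]
grip_width: -0.004
```

```bash
python3 - <<'E'
from h import *
s=manip.get_state();a=manip.grab_frame("wrist");cv2.imwrite('pics/w2.png',a)
print(s['time'],s['tool_pos'],s['eef_rot'],s['force'],s['wrist_torque'])
E
```

```text
5.575 [0.57971699 0.06998833 0.06677197] [ 4.12485044e-05  9.97251993e-01 -7.40445104e-02 -2.42303850e-03] [1.24953156 0.95330884 0.55096515] [-0.01786128 -0.00293638 -0.00308482]
```

View pics/w2.png

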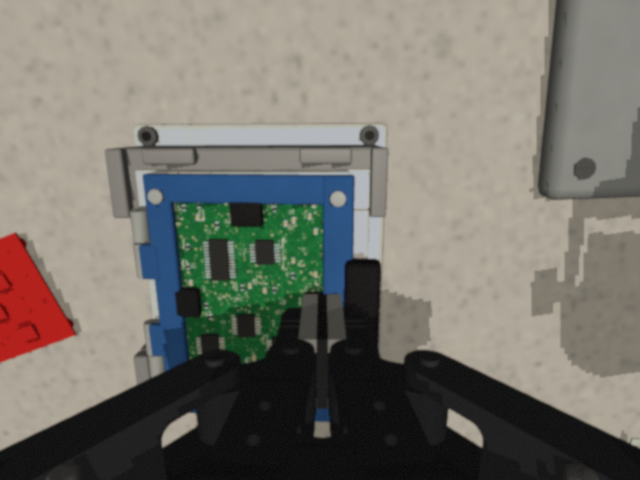

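The picture shows the frame almost down over the green board, with the lip at about (362,310) and the fingertip on the free bar. I'll move slightly outward and press down gently.

>>> arm_command:
  delta_pos:
    - [-0.0005,-0.007,0]
    - [-0.0005,-0.007,-0.005]
    - [-0.0005,-0.007,-0.009]
    - [-0.0005,-0.007,-0.0115]
    - [-0.0005,-0.007,-0.013]
    - [-0.0005,-0.007,-0.013]
  dr:
    - [0,0,0]
    - [0,0,0]
    - [0,0,0]
    - [0,0,0]
    - [0,0,0]
    - [0,0,0]

```text
time: 6.38
tool_pos: [0.5816, 0.0649, 0.0605]
eef_rot: [0.0, 0.997, -0.073, 0.0]
force: [-5.0, -0.2, 10.8]
grip_width: 0.001
```

The upward force of 10.8 N at lip height means the frame is on its stop. I'll now lift and tilt sideways to see the inspection camera in profile. The frame will be checked again later.

>>> arm_command:
  delta_pos:
    - [0,0,0.08]
    - [0,0,0.15]
    - [-0.014,0.032,0.23]
    - [-0.014,0.032,0.3]
    - [-0.014,0.032,0.389]
    - [-0.014,0.032,0.389]
    - [-0.014,0.032,0.389]
    - [-0.014,0.032,0.389]
    - [-0.014,0.032,0.389]
    - [-0.014,0.032,0.389]
    - [-0.014,0.032,0.389]
    - [-0.014,0.032,0.389]
  dr:
    - [0,0,0]
    - [0,0,0]
    - [-0.389,0,0]
    - [-0.389,0,0]
    - [-0.389,0,0]
    - [-0.389,0,0]
    - [-0.389,0,0]
    - [-0.389,0,0]
    - [-0.389,0,0]
    - [-0.389,0,0]
    - [-0.389,0,0]
    - [-0.389,0,0]

```text
time: 7.88
tool_pos: [0.5704, 0.0901, 0.3717]
eef_rot: [0.571, 0.817, -0.062, 0.043]
force: [-0.2, -0.2, -0.7]
grip_width: -0.001
```

```bash
python3 - <<'E'
from h import *
s=manip.get_state();a=manip.grab_frame("wrist");cv2.imwrite('pics/w3.png',a);np.save('w3.npy',[*s['tool_pos'],*s['eef_rot']])
print(s['time'],s['tool_pos'],s['eef_rot'],s['joints'])
print(manip.landmark_of('wrist','lens'), [ (d['position'],d['p']) for d in manip.landmark_of('wrist','camera_stand')])
E
```

```text
7.875 [0.57037981 0.09012426 0.37167823] [ 0.57120828  0.81735429 -0.06153127  0.04320836] [ 0.40771519  0.47976283  1.31845652 -1.11869615  1.85977134  2.08894641]
[{'position': [359.7, 177.2], 'p': 0.65}] [([41.1, 109.4], 0.64)]
```

View pics/w3.png

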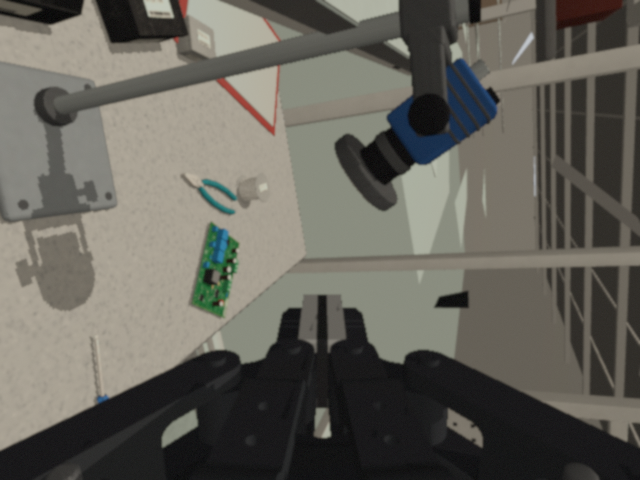

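The profile view shows the blue camera body from about (390,140) to (490,80). The ring light is at (365,172), with the lens at about (360,177). The column foot is at (52,105). I'll fit the lens position and axis from all the views.

```bash
cat > lens.py <<'E'
from h import *
v=np.load('w3.npy');W=cam('wrist',dict(tool_pos=v[:3],eef_rot=v[3:]));S=cam('scene');T=cam('top')
def model(p):
    x,y,yaw,th,L=p; f=np.array([-np.cos(yaw),-np.sin(yaw),0])
    piv=np.array([x,y,0])+.07*f+[0,0,.398]; z=np.sin(th)*f-[0,0,np.cos(th)]
    return np.array([x,y,0.]),piv,piv+L*z,z
def res(p,full=False):
    o,piv,l,z=model(p); r=[]
    for c,uv,wt in((W,(359.7,177.2),1),(S,(324.3,195.6),2),(T,(345.5,213.3),2)): r+=list((proj(c,l)[0]-uv)*wt)
    for c,uv,wt in((S,(307.6,273.2),1),(T,(343.1,206),1),(W,(52,107),.5)): r+=list((proj(c,o)[0]-uv)*wt)
    d=np.array([-69,58.])/90.1;n=np.array([-d[1],d[0]])
    for q in(.035,.09): r.append((proj(W,l-q*z)[0]-[444,111])@n)
    return np.array(r)
E
python3 - <<'E'
from lens import *
f=least_squares(res,[.69,-.11,-.1,.5,.07],loss='soft_l1');print(f.x,np.degrees(f.x[2:4]),np.round(res(f.x),1))
o,piv,l,z=model(f.x);print('lens',l,'z',z,'piv',piv,proj(W,piv))
print('pure tri lens',tri([(W,(359.7,177.2)),(S,(324.3,195.6)),(T,(345.5,213.3))]))
# ring & body overlay
a=cv2.imread('pics/w3.png')
u=np.cross(z,[0,0,1]);u/=np.linalg.norm(u);w=np.cross(z,u);t=np.linspace(0,2*np.pi,60)
c=l+.034*(np.outer(np.cos(t),u)+np.outer(np.sin(t),w))
cv2.polylines(a,[proj(W,c).astype(int)],True,(0,255,255),1)
for i in(-1,1):
  for j in(-1,1):
    e=[l-q*z+.022*(i*u+j*w) for q in(.045,.106)];cv2.line(a,*[tuple(map(int,k)) for k in proj(W,e)],(0,0,255),1)
cv2.imwrite('pics/w3o.png',cv2.resize(a[20:240,280:540],None,fx=3,fy=2.7))
E
```

```text
[ 0.70077882 -0.12178963 -0.17056738  0.55107331  0.0714184 ] [-9.7727912  31.57417496] [ 0.   0.2  2.7 -0.9 -0.8  0.1  3.   2.9  1.4 -1.1 -3.1  0.7  2.1 -0.2]
lens [ 0.59494245 -0.10356027  0.33715416] z [-0.51600376  0.08887699 -0.85196302] piv [ 0.63179461 -0.10990773  0.398     ] [[435.69046217 117.20213887]]
pure tri lens (array([ 0.59585869, -0.10252432,  0.33655273]), [array([-1.2, -0.7]), array([ 0.9, -0.3]), array([-0.8, -0.2])])
```

View pics/w3o.png

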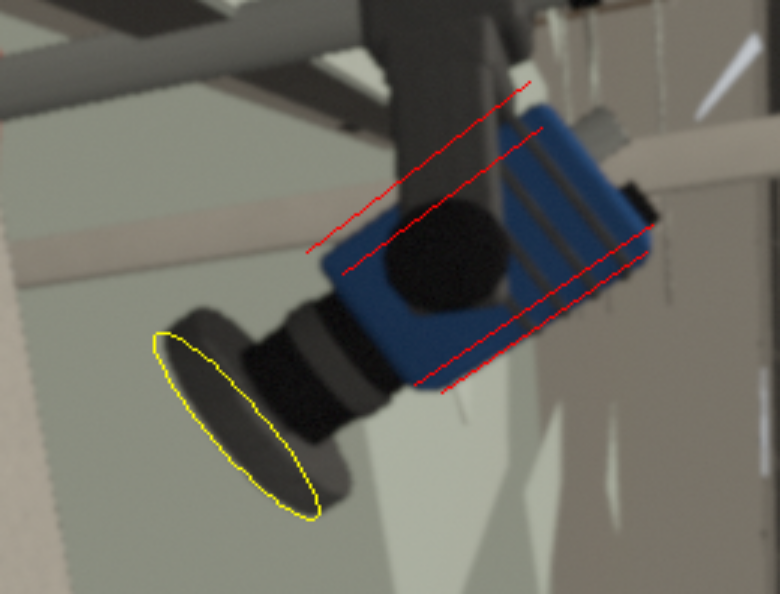

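The overlay's ring matches the picture. The body edges suggest the tilt is about 1° less than fitted, so I'll take 30.5°. Next I compute the grasp moves.

```bash
cat > tgt.py <<'E'
from h import *
def Rt(psi,b):
    c,s=np.cos(psi),np.sin(psi)
    return R.from_rotvec(b*np.array([-s,c,0]))*R.from_matrix(np.array([[c,s,0],[s,-c,0],[0,0,-1]]))
def move(p,psi_deg,b_deg,s=None):
    s=s or manip.get_state();r=Rt(*np.radians([psi_deg,b_deg]))
    d=(np.array(p)-s['tool_pos'])/.8; q=(r*rot(s['eef_rot']).inv()).as_rotvec()/np.pi
    print(np.round(d,4).tolist(),np.round(q,4).tolist())
E
python3 - <<'E'
from tgt import *
move((.45,.118,.2),-8.5,-25)
E
```

```text
[-0.1503, 0.0348, -0.2138] [0.3617, -0.1188, 0.0835]
```

>>> arm_command:
  delta_pos:
    - [-0.15,0.035,0]
    - [-0.15,0.035,0]
    - [-0.15,0.035,0]
    - [-0.15,0.035,-0.05]
    - [-0.15,0.035,-0.12]
    - [-0.15,0.035,-0.18]
    - [-0.15,0.035,-0.214]
    - [-0.15,0.035,-0.214]
    - [-0.15,0.035,-0.214]
    - [-0.15,0.035,-0.214]
  dr:
    - [0.3617,-0.1188,0.0835]
    - [0.3617,-0.1188,0.0835]
    - [0.3617,-0.1188,0.0835]
    - [0.3617,-0.1188,0.0835]
    - [0.3617,-0.1188,0.0835]
    - [0.3617,-0.1188,0.0835]
    - [0.3617,-0.1188,0.0835]
    - [0.3617,-0.1188,0.0835]
    - [0.3617,-0.1188,0.0835]
    - [0.3617,-0.1188,0.0835]
  fingers: 45

```text
time: 9.28
tool_pos: [0.4515, 0.1192, 0.2012]
eef_rot: [0.017, 0.973, -0.071, 0.217]
force: [0.6, 0.6, 1.3]
grip_width: 0.528
```

```bash
python3 - <<'E'
from tgt import *
s=manip.get_state();a=manip.grab_frame("wrist");cv2.imwrite('pics/w4.png',a)
print(s['time'],s['tool_pos'],s['eef_rot']);c=cam('wrist',s)
for t,z in(("frame_lip",.0525),("handle_grip",.05),("board_face",.051)):
    print(t,[(np.round(d['position'],1),round(d['p'],2),np.round(atz(c,d['position'],z),4)) for d in manip.landmark_of('wrist',t)][:3])
C=np.array([.5855,.0977,.04]);X=np.array([.989,-.148,0]);Y=np.array([.148,.989,0])
for n,q in(("lip",(0,-.0425,.0125)),("grip",(-.125,0,.01)),("face",(0,0,.011)),("hEnd",(-.164,0,.02)),("shoe",(-.069,0,.02))):
    print(n,proj(c,C+q[0]*X+q[1]*Y+[0,0,q[2]]))
k=cv2.inRange(cv2.cvtColor(a,cv2.COLOR_BGR2HSV),(0,0,0),(180,255,60))
for y in range(200,320,15):
    x=np.where(k[y,290:345]>0)[0]+290
    if len(x): print(y,x.min(),x.max(),np.round(atz(c,((x.min()+x.max())/2,y),.06),4))
move((.4699,.1148,.0333),-8.5,-25,s)
E
```

```text
9.275 [0.45145435 0.11922985 0.20116562] [ 0.01689986  0.97336987 -0.07079539  0.21737873]
frame_lip [(array([382.5, 137.9]), 0.88, array([0.5789, 0.0529, 0.0525]))]
handle_grip [(array([329.4, 301.8]), 0.91, array([0.4611, 0.1119, 0.05  ]))]
board_face [(array([323.2, 140.5]), 0.8, array([0.5841, 0.0984, 0.051 ])), (array([160.3, 353.7]), 0.63, array([0.4424, 0.2357, 0.051 ])), (array([145.1, 190.9]), 0.55, array([0.5635, 0.2375, 0.051 ]))]
lip [[378.96396005 138.06088874]]
grip [[323.43059599 301.56787611]]
face [[323.79751972 138.65826766]]
hEnd [[323.40446303 358.31266724]]
shoe [[323.69644405 223.11655579]]
215 290 297 [0.5264 0.1288 0.06  ]
230 317 334 [0.512  0.1074 0.06  ]
245 318 334 [0.5011 0.1086 0.06  ]
260 317 334 [0.4904 0.1106 0.06  ]
275 317 334 [0.4798 0.1121 0.06  ]
290 317 334 [0.4693 0.1137 0.06  ]
305 317 334 [0.4589 0.1152 0.06  ]
[0.0231, -0.0055, -0.2098] [0.0008, 0.0009, -0.0009]
```

View pics/w4.png

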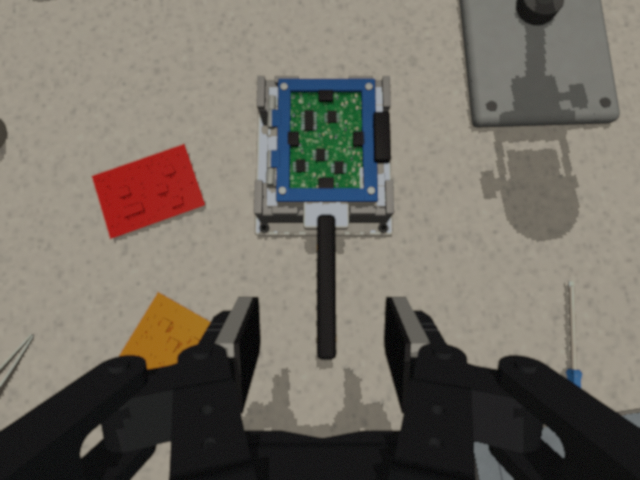

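The frame now lies flat over the green board, with its lip at (382,138). The handle is centred between the open fingers at column 325, about 1 mm toward -y. I'll go down and grip.

>>> arm_command:
  delta_pos:
    - [0.0231,-0.0067,-0.07]
    - [0.0231,-0.0067,-0.14]
    - [0.0231,-0.0067,-0.19]
    - [0.0231,-0.0067,-0.2098]
    - [0.0231,-0.0067,-0.2098]
    - [0.0231,-0.0067,-0.2098]
  dr:
    - [0,0,0]
    - [0,0,0]
    - [0,0,0]
    - [0,0,0]
    - [0,0,0]
    - [0,0,0]

```text
time: 10.22
tool_pos: [0.4697, 0.1133, 0.0323]
eef_rot: [0.017, 0.973, -0.071, 0.217]
force: [-0.7, -0.9, 0.1]
grip_width: 0.525
```

>>> arm_command:
  delta_pos:
    - [0,0,0]
    - [0,0,0]
    - [0,0,0]
    - [0,0,0]
    - [0,0,0]
    - [0,0,0]
    - [0,0,0]
    - [0,0,0]
  dr:
    - [0,0,0]
    - [0,0,0]
    - [0,0,0]
    - [0,0,0]
    - [0,0,0]
    - [0,0,0]
    - [0,0,0]
    - [0,0,0]
  fingers: 0
  grip_force: 100

```text
time: 11.22
tool_pos: [0.4693, 0.1133, 0.032]
eef_rot: [0.017, 0.973, -0.071, 0.217]
force: [-4.9, 0.6, 6.7]
grip_width: 0.148
```

>>> arm_command:
  delta_pos:
    - [0,0,0.01]
    - [0,0,0.02]
    - [0,0,0.04]
    - [0,0,0.065]
    - [0,0,0.1]
    - [0,0,0.14]
    - [0,0,0.18]
    - [0,0,0.2]
    - [0,0,0.2]
    - [0,0,0.2]
  dr:
    - [0,0,0]
    - [0,0,0]
    - [0,0,0]
    - [0,0,0]
    - [0,0,0]
    - [0,0,0]
    - [0,0,0]
    - [0,0,0]
    - [0,0,0]
    - [0,0,0]

```text
time: 12.48
tool_pos: [0.4674, 0.113, 0.1895]
eef_rot: [0.017, 0.974, -0.072, 0.214]
force: [0.1, -0.2, -1.3]
grip_width: 0.144
```

```bash
python3 - <<'E'
from tgt import *
s=manip.get_state();a=manip.grab_frame("wrist");cv2.imwrite('pics/w5.png',a)
print(s['time'],s['tool_pos'],s['eef_rot'],s['force']);c=cam('wrist',s)
for t in("frame_lip","board_face","carrier"):
    print(t,[(np.round(d['position'],1),round(d['p'],2)) for d in manip.landmark_of('wrist',t)][:2])
# nominal carrier in hand: rel transform from grasp (tool b=-25 vs carrier flat)
dz=s['tool_pos']-[.4693,.1133,.032]
C=np.array([.5855,.0967,.04])+dz;X=np.array([.989,-.148,0]);Y=np.array([.148,.989,0])
for n,q in(("lip",(0,-.0425,.0125)),("face",(0,0,.011))): print(n,proj(c,C+q[0]*X+q[1]*Y+[0,0,q[2]]))
E
```

```text
12.475 [0.46741131 0.11304321 0.1894665 ] [ 0.01695104  0.97394757 -0.07162409  0.21449659] [ 0.14517914 -0.20900031 -1.28739129]
frame_lip []
board_face [(array([148.3, 376.7]), 0.87), (array([135.1, 203.6]), 0.7)]
carrier []
lip [[436.74397479 -10.06367958]]
face [[320.66997042  -7.37700328]]
```

View pics/w5.png

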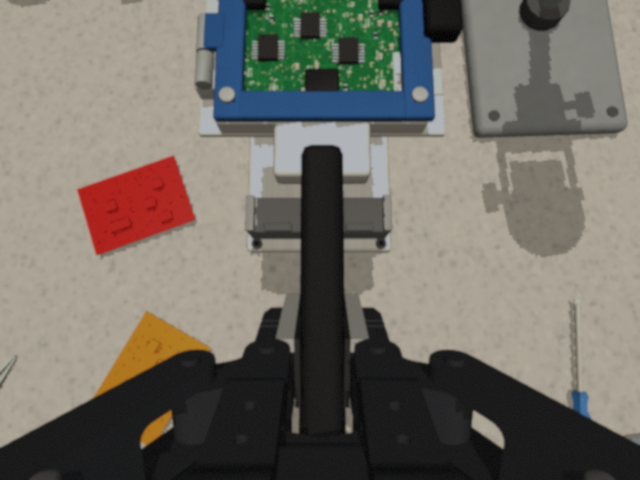

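The carrier is out of the nest with the frame shut. The near frame corners are at (214,120) and (435,120), and the handle is held at column 322. I'll measure its pose in the hand with a small fit, then compute the final pose.

```bash
cat > fin.py <<'E'
from tgt import *
from lens import model
def carrier_target(psi=-8.5,th=30.5,lens=(.5955,-.103,.337),d=.13):
    p,t=np.radians([psi,th]);X0=np.array([np.cos(p),np.sin(p),0]);Y=np.array([-np.sin(p),np.cos(p),0])
    r=R.from_rotvec(t*Y); X=r.apply(X0); Z=r.apply([0,0,1]); M=np.c_[X,Y,Z]
    return np.array(lens)-d*Z-.011*Z, R.from_matrix(M)
E
python3 - <<'E'
from fin import *
s=manip.get_state();c=cam('wrist',s)
obs=[((-.05,.038,.0145),(214,120)),((-.05,-.039,.0145),(435,120)),((-.069,.017,.02),(275,178)),((-.069,-.017,.02),(370,178)),((-.05,.046,0.0),(200,134)),((-.05,-.046,0.0),(443,134))]
A=np.array([o[0] for o in obs]);B=np.array([o[1] for o in obs])
r0=R.from_euler('z',-8.5,degrees=True);t0=np.array([.5855,.0967,.04])+s['tool_pos']-[.4693,.1133,.032]
f=lambda p:np.r_[(proj(c,t0+p[:3]+(R.from_rotvec(p[3:])*r0).apply(A))-B).ravel(),p[:3]/.003,p[3:]/.05]
o=least_squares(f,np.zeros(6),loss='soft_l1',f_scale=2);print('pred px',np.round(proj(c,t0+r0.apply(A)),0).tolist());print('offset mm',o.x[:3]*1e3,'deg',np.degrees(o.x[3:]),np.round(f(o.x)[:12],1))
rt=rot(s['eef_rot']);
for nm,tc,rc in(('nominal',t0,r0),('fit',t0+o.x[:3],R.from_rotvec(o.x[3:])*r0)):
    tp,tr=rt.inv().apply(tc-s['tool_pos']),rt.inv()*rc
    Ct,Cr=carrier_target();Rr=Cr*tr.inv();P=Ct-Rr.apply(tp)
    print(nm,P,Rr.as_quat(),'move',np.round((P-s['tool_pos'])/.8,4),np.round((Rr*rt.inv()).as_rotvec()/np.pi,4))
E
```

```text
pred px [[209.0, 114.0], [435.0, 115.0], [267.0, 162.0], [373.0, 162.0], [198.0, 133.0], [443.0, 133.0]]
offset mm [-0.16644194 -0.41919876  7.02011415] deg [ -0.75623468 -10.80493242   0.40391975] [-0.8  3.4  0.   3.6 -2.1 -1.8  4.4 -1.9  1.1 -0.4 -0.6 -0.3]
nominal [ 0.42057063 -0.07762284  0.26819073] [ 0.99613164 -0.07296721 -0.04887948 -0.00288749] move [-0.0591 -0.2383  0.098 ] [ 0.025   0.1676 -0.    ]
fit [ 0.42784738 -0.07748385  0.2816236 ] [ 0.98710726 -0.07190805 -0.14298722 -0.00177399] move [-0.05   -0.2382  0.1148] [ 0.0287  0.2277 -0.0009]
```

The fit's pitch of -10.8° hangs on an uncertain shoe edge, and it has the wrong sign for sagging. I'll go with the nominal grasp and check it at the target.

>>> arm_command:
  delta_pos:
    - [-0.02,0,0.03]
    - [-0.04,0,0.06]
    - [-0.059,0,0.098]
    - [-0.059,0,0.098]
    - [-0.059,0,0.098]
    - [-0.059,-0.03,0.098]
    - [-0.059,-0.07,0.098]
    - [-0.059,-0.11,0.098]
    - [-0.059,-0.15,0.098]
    - [-0.059,-0.19,0.098]
    - [-0.059,-0.22,0.098]
    - [-0.059,-0.238,0.098]
    - [-0.059,-0.238,0.098]
    - [-0.059,-0.238,0.098]
  dr:
    - [0.006,0.04,0]
    - [0.012,0.08,0]
    - [0.018,0.12,0]
    - [0.025,0.168,0]
    - [0.025,0.168,0]
    - [0.025,0.168,0]
    - [0.025,0.168,0]
    - [0.025,0.168,0]
    - [0.025,0.168,0]
    - [0.025,0.168,0]
    - [0.025,0.168,0]
    - [0.025,0.168,0]
    - [0.025,0.168,0]
    - [0.025,0.168,0]

```text
time: 14.42
tool_pos: [0.4213, -0.0765, 0.2693]
eef_rot: [-0.003, 0.996, -0.073, -0.048]
force: [-0.8, -0.2, -2.6]
grip_width: 0.149
```

```bash
python3 - <<'E'
from fin import *
s=manip.get_state();print(s['time'],s['tool_pos'],s['eef_rot'],s['force'],s['grip_width'],abs(s['joint_velocities']).max())
Ct,Cr=carrier_target()
for n in("scene","top","wrist"):
    a=manip.grab_frame(n);cv2.imwrite(f'pics/f_{n}.png',a);c=cam(n,s)
    for t,q in(("board_face",(0,0,.011)),("handle_grip",(-.125,0,.01)),("frame_lip",(0,-.0425,.0125))):
        print(n,t,[(np.round(d['position'],1),round(d['p'],2)) for d in manip.landmark_of(n,t)][:4],'pred',proj(c,Ct+Cr.apply(q))[0])
a=cv2.imread('pics/f_scene.png')[140:360,220:400];cv2.imwrite('pics/f_sc.png',cv2.resize(a,None,fx=2.7,fy=2.7,interpolation=cv2.INTER_CUBIC))
E
```

```text
14.425 [ 0.42125762 -0.07649985  0.26934516] [-0.00300474  0.99618663 -0.07265831 -0.04820727] [-0.79783507 -0.16795504 -2.63182423] 0.14866332698483142 0.005354826424067041
scene board_face [(array([223.7, 328.6]), 0.81)] pred [334.61851206 238.0547254 ]
scene handle_grip [] pred [353.96307573 233.07501977]
scene frame_lip [] pred [347.08610063 235.0287534 ]
top board_face [(array([221.1, 282.2]), 0.88), (array([222.6, 235.8]), 0.69), (array([421.5, 248.8]), 0.19)] pred [338.38328071 246.06629232]
top handle_grip [(array([332.9, 281.7]), 0.5)] pred [332.85619851 283.11988249]
top frame_lip [(array([353.4, 246.6]), 0.46)] pred [354.01975617 248.34341555]
wrist board_face [] pred [324.09300046  -4.93867484]
wrist handle_grip [(array([325.8, 338.1]), 0.92)] pred [323.86830369 338.81499383]
wrist frame_lip [] pred [439.39652169  -7.58384242]
```

View pics/f_sc.png

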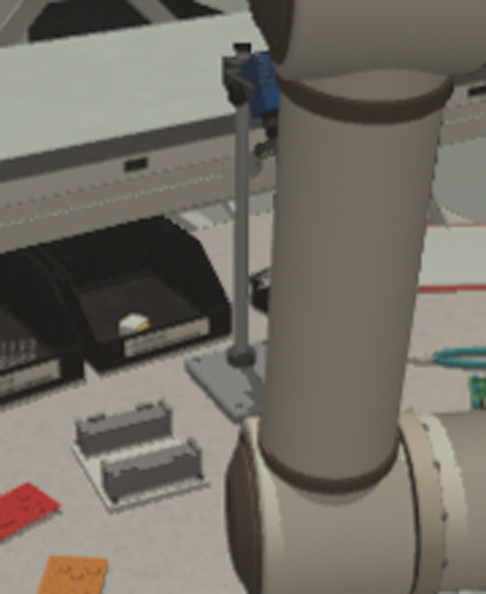

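View pics/f_wrist.png

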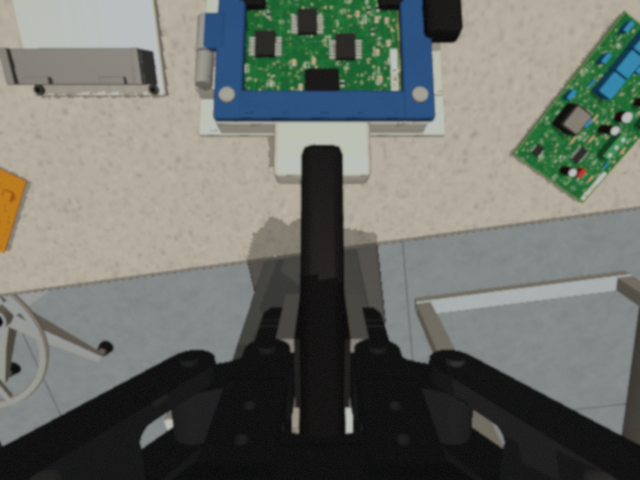

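The arm hides the scene camera's view. In the wrist view the carrier sits as it did after lifting, with the frame shut and the handle held. To verify the pitch in the hand, I'll match board features against the w4 picture, where the carrier's pose was known.

```bash
python3 - <<'E'
from fin import *
s=manip.get_state();c=cam('wrist',s)
s4=dict(tool_pos=np.array([0.45145435,0.11922985,0.20116562]),eef_rot=[0.01689986,0.97336987,-0.07079539,0.21737873]);c4=cam('wrist',s4)
s2=dict(tool_pos=np.array([0.57971699,0.06998833,0.06677197]),eef_rot=[4.1e-5,9.97251993e-01,-7.40445104e-02,-2.42303850e-03]);c2=cam('wrist',s2)
C0=np.array([.5855,.0967,.04]);r0=R.from_euler('z',-8.5,degrees=True)
cur=cv2.imread('pics/f_wrist.png',0);sf=cv2.SIFT_create(contrastThreshold=.02)
def det(im,box,k):
    x0,y0,x1,y1=box;p=cv2.resize(im[y0:y1,x0:x1],None,fx=k,fy=k,interpolation=cv2.INTER_CUBIC)
    kp,d=sf.detectAndCompute(p,None);return np.array([(np.array(q.pt)+.5)/k-.5+[x0,y0] for q in kp]),d
pc,dc=det(cur,(205,0,445,118),2)
Xs=[];U=[]
for f,c_,box,k in(('w4',c4,(265,75,392,205),5),('w2',c2,(165,170,300,350),2)):
    p,d=det(cv2.imread(f'pics/{f}.png',0),box,k)
    g=[m for m,n in cv2.BFMatcher().knnMatch(d,dc,k=2) if m.distance<.8*n.distance]
    a=np.array([p[m.queryIdx] for m in g]);b=np.array([pc[m.trainIdx] for m in g])
    if len(g)<4: print(f,len(g));continue
    H,I=cv2.findHomography(a,b,cv2.RANSAC,3);I=I.ravel()>0;print(f,len(g),I.sum())
    if I.sum()<8: continue
    Xc=np.array([r0.inv().apply(atz(c_,q,.051)-C0) for q in a[I]])
    Ct,Cr=carrier_target()
    def fn(p): return (proj(c,Ct+p[:3]+(R.from_rotvec(p[3:])*Cr).apply(Xc))-b[I]).ravel()
    for reg in(0,1):
        o=least_squares(lambda p:np.r_[fn(p),reg*p[:3]/.003],np.zeros(6),loss='soft_l1');T=R.from_rotvec(o.x[3:])*Cr
        print(reg,'off mm',np.round(o.x[:3]*1e3,1),'deg in carrier axes',np.round(np.degrees(Cr.inv().apply(o.x[3:])),1),'rms',np.sqrt((fn(o.x)**2).mean()),'tilt',np.degrees(np.arccos(T.as_matrix()[2,2])))
    print('Xrange',Xc.min(0),Xc.max(0))
E
```

```text
w4 25 22
0 off mm [ 1.1  1.9 -0.3] deg in carrier axes [1.3 1.1 0.9] rms 1.1610144106001574 tilt 31.631600970844058
1 off mm [ 1.1  1.9 -0.3] deg in carrier axes [1.2 1.1 0.8] rms 1.160171630591751 tilt 31.647352874414832
Xrange [-0.04131063 -0.03446042  0.011     ] [-0.00794648  0.03236361  0.011     ]
w2 24 10
0 off mm [ 0.8  1.5 -1.2] deg in carrier axes [ 0.3  1.7 -0.1] rms 0.3175835758102885 tilt 32.19471240830569
1 off mm [ 0.6  1.3 -0.4] deg in carrier axes [-0.3  2.1 -0.6] rms 0.32541108180558537 tilt 32.56908513653085
Xrange [-0.02133739 -0.00525357  0.011     ] [-0.0095904   0.01339262  0.011     ]
```

Both independent matches put the carrier within about 2 mm and 2° of the target. The arm is still and the grip is steady, so I'm handing in.

```bash
python3 -c "
from bench import manip
print(manip.close_job()); s=manip.get_state(); print(s['time'],s['grip_width'],s['force'])"
```

```text
the job is handed in; nothing more can be done
None
the job is handed in; nothing more can be done
```

I closed the blue frame over the board in the nest, lifted the carrier by its handle and held it at the inspection camera. I handed in at about 15 s of the 48 s; the hand-in gave no verdict.

**Frame:** pressing on the lip met 10.8 N at about its closed height. The picture before the grasp showed the frame flat on the board, and later pictures showed it still shut.

**Carrier at the target:** matching board features with two earlier pictures put the carrier about 2 mm from the planned pose. It was tilted 31.6–32.6°, against 30.5° planned.

**Lens:** I fitted its position from three views, with a few mm of scatter. The axis fit gave 31.6°, and I rounded it to 30.5° because the camera body's edges looked slightly less steep. I set the axis's sideways direction to the carrier's own heading (-8.5°). The fit gave -9.8°, so a degree or two of squareness error is possible.

**Checks that failed or disagreed:**
- A first hand-picked fit after the lift suggested a pitch of -10.8° in the hand. I set it aside because it relied on an uncertain edge, and the later feature matches contradicted it.
- At the target the arm hid the carrier from the scene camera, and the networks did not find the board face in any view. The final pose therefore rests on the wrist-camera matches and two low-confidence top-view points that agreed within 2 pixels.

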